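# Space the sample tiles with the saddle block

### The arm

A 6-joint arm with a two-finger parallel gripper is mounted at the origin on the work surface. World frame = base frame: x ahead of the robot, y to its left, z up, the work surface at z = 0. Lengths are in m, angles in degrees, forces in N, time in s.
With the tool pointing down it reaches from about 0.325 to 0.85 m from the base axis. Payload 4.4 kg.
Tool frame: the origin (TCP) lies on the front face of the gripper's body, between the roots of the fingers; the fingertips stand 97 mm ahead of it and the grasp point (between the pads) lies 78 mm ahead of it; z points along the fingers, y is the line along which they close (so a half turn about z gives the same grasp; the last joint's range is limited). The gripper opens to 94 mm and grips with 3 to 60 N. Pads are 16 mm wide; open, the fingers measure 119 mm over their backs; the gripper's body (75 mm by 177 mm) begins 78 mm behind the grasp point.
Start: joints at [56.866, 11.837, 88.321, -0, 79.842, -8.623], TCP at [0.239, 0.523, 0.303] pointing down, gripper open.
Joint ranges: [-156.59, 156.59], [-49.26, 127.26], [12.9, 141.05], [-63.56, 243.56], [4.71, 150.69], [-161.64, 161.64]. Speed limits (degrees/s): [159.86, 159.86, 180, 180, 180, 180].

### API

Orientations are given as [roll, pitch, yaw] about the fixed x, y, z axes, in that order (R = Rz(yaw) Ry(pitch) Rx(roll)).
In Python, from station import robot gives the robot as it stands.
- The arm moves only by the shell command python3 -m crank 'ROWS' [OPENING]. ROWS is JSON, a list that holds one entry, the list of rows, each a list of 6 numbers: the shift along the tool's x, y, z in units of 30 mm (1.0 is 30 mm), then the turn, a rotation vector about the tool's x, y, z in units of 5 degrees (1.0 is 5 degrees). In form: [[[dx, dy, dz, ax, ay, az], ...]]. A call has 1 to 10 rows; each row is the pose to reach, as a shift and turn from the pose commanded when the call began, along the tool's axes at that moment; what a row does not reach only later rows make up. A row lasts 1/10 s, in which the tool goes at most 50 mm and 8.59 degrees, less where a joint would pass 70% of its speed; a pose out of reach is approached as far as the arm can. A call with a gripper value outside its range is refused whole. OPENING is the closure, from 0 (fully open) to 1 (shut), set as the call begins (- or left out, the last holds). The fingers move at their own pace and stop on an object; the grip force is fixed at half the most. Time passes only in rows, so rows that repeat a pose let the fingers close. It gives the time, the measured TCP pose, the force, the opening and the grip force at its end, in the units of the state.
- robot.read_state(): the state, without advancing time (a new reading comes with each control period).
- robot.capture(name): name is "scene" or "top" or "wrist"; returns (picture, depth): 400x640x3 uint8, red, green, blue; 400x640 float32, m along the optical axis (not along the pixel's ray), 0 where there is no reading.
- robot.camera_info(name): a dict with "intrinsics" (3x3 intrinsics, pixels), "origin" and "orientation" of the camera in the world; the wrist camera has in their place "T_tool_cam" (4x4, takes a point from camera to tool coordinates, whose origin is the TCP and whose axes are the flange's). Camera axes: x right, y up, looking along -z (the intrinsics and any distortion apply to the point x, -y, -z); pixel columns grow to the right and rows downward; lengths in m; the calibration is good to about 2 mm. The wrist camera is an equidistant fisheye: a pixel r from the principal point sees the ray r / f radians off the axis. A picture is of the moment at which its call begins: read the wrist's pose just before it. camera_info takes no time and is no camera call.
- robot.close_job(): hands the job in; it is judged then, once.
Trained networks look in the newest picture that a camera, given by its name, has taken for a name from the list of things; names that differ only in an ending like _2 or _b are one class to them, and where a whole thing is asked for, a point or a joint stands for the part that bears it (a point fixed in the world has none). Each returns a list of dicts, best first, with "confidence" (0 to 1); they miss things now and then, are a little off and sometimes report something else, mostly with a low value. They report only what shows in the picture. A call takes as long as a camera call. They do not tell look-alikes from the thing itself.
- robot.find_in(camera, target): "box" ([left, top, width, height] in pixels, round what is visible of it).
- robot.silhouettes(camera, target): "mask" (400x640 bool, what is visible of it) and "box" ([left, top, width, height] in pixels, round what is visible of it).
- robot.spot_point(camera, target): "position" ([row, column] in pixels: a listed point, or the origin of a listed thing).
The state is a dict: "clock": time; "joints": joint angles; "qd": joint speeds; "joint_torque": joint torques, N m; "position": TCP position; "ee_rot": TCP orientation; "contact_force": force on the tool from outside, world axes, zero at the start; "ft_torque": the same for the moment, N m; "finger_gap": finger opening in m; "grasp_force": force on a finger pad.
Only numpy, scipy, OpenCV 4.12 (cv2) and the standard library are available. Lean on these libraries where they do the work, as an engineer would, in place of code of your own. Each camera call takes 0.05 s, during which the arm holds its last target. There are 200 camera calls.

### The job

Set the row of sample tiles to equal grout gaps with the spacer block, as it is set: set it over the second tile and draw that tile gently towards the fixed first tile until the block bears on both, then step it along and do the same with the third and then the last tile, without pushing the tiles already set out of place. The glazed edges chip, so feel for the contact and never press the block hard on a tile. Then stand the block back in its black tray, on its legs, and leave the other things on the bench where they are.

Things in the scene. Friction and masses are not known exactly. Their poses are not given: they have to be found in the camera images.
- board: grey sample board fixed to the bench, 125 x 400 mm, 12 thick; origin under its centre. The row of tiles runs along its y axis. Aluminium rails along both long edges (board x = -56 to -47 mm and +47 to +56 mm) rise to 25 mm above the bench; a low end stop (28 mm above the bench) stands at each end
- tile0_top (a point): centre of the top face (22 mm above the bench) of the first tile, at the +y end of the board, glued fast against its end stop. White ceramic, 60 mm wide along the row (y axis), 90 mm deep (x axis), 10 mm thick; it chips if pressed with more than 15 N (the other tiles: 25 N). Axes as the board's
- tile1_top (a point): centre of the top face of the second tile, next to the first on its -y side. Same size. Tiles two to four slide only along the row (board y), in the rails; each needs a steady 6 N or so to slide and stays where it is left. At the start every gap in the row is 15 to 42 mm
- tile2_top (a point): centre of the top face of the third tile; as the second
- tile3_top (a point): centre of the top face of the fourth and last tile, furthest in -y; as the second
- spacer_centre (a point): centre, half-way up, of the loose aluminium spacer block, 0.18 kg: 26 mm wide (its x), 73 to 77 long (its y), 45 high. A saddle: a solid body (upper 36 mm) on two legs, one under each end, each 4 mm thick along y, 26 wide, 9 long. Grip it across the 26 mm, at this point of its length, with fingertips at least 12 mm above its feet so that they clear tiles and rails
- spacer_foot (a point): underside of the block, level with its feet, under its centre. Its -y leg's inner face is 32.5 mm from here; the +y leg's, screw-set and firm, 32.5 to 36.5 mm, unknown. It sits over one tile along the row, either way round, a leg in the gap on each side, body on the tile (feet 1 mm above the board). Drawn on, the rear leg pushes the tile until the front leg meets the tile ahead: a gap of 9 to 13 mm
- tray: shallow black tray fixed to the bench, 150 mm (x) by 130 mm (y), walls 4 mm thick and 15 mm high, floor 4 mm thick; origin under its centre. The spacer block starts in it, standing on its legs
- cup: paper cup, 72 mm across, 85 high, open; origin under its centre; a bystander
- jar: small amber jar with a black cap, 48 mm across, 55 high; origin under its centre; a bystander
- spatula: spatula about 200 mm long lying flat; origin under its middle; a bystander
- spare_tile: spare white tile, 90 x 60 x 10 mm, lying on the table off the board; origin under its centre; not part of the row: a bystander
- cartridge: green cartridge standing upright, 46 mm across, 170 high; origin under its centre; a bystander
Not all that is in view belongs to the job. Of the things that look like the tray, take the one that is farthest to the robot's left at the start.

How it is judged (in metres and radians):
On the way, in this order (a step that is already met when the one before it is completed fails the run):
1. the second tile is drawn up with the spacer block: the block bears on the second tile and on the fixed first tile together (more than 0.3 N on each), the gap between them 8 to 14 mm (contact force between spacer and tile1 above 0.3 N and contact force between spacer and tile0 above 0.3 N and y of tile1_top in the frame of tile0_top between -0.074 and -0.068 m), for 0.1 s.
2. the third tile is drawn up with the spacer block: the block bears on the third tile and on the second tile together (more than 0.3 N on each), the gap between them 8 to 14 mm (contact force between spacer and tile2 above 0.3 N and contact force between spacer and tile1 above 0.3 N and y of tile2_top in the frame of tile1_top between -0.074 and -0.068 m), for 0.1 s.
3. the last tile is drawn up with the spacer block: the block bears on the last tile and on the third tile together (more than 0.3 N on each), the gap between them 8 to 14 mm (contact force between spacer and tile3 above 0.3 N and contact force between spacer and tile2 above 0.3 N and y of tile3_top in the frame of tile2_top between -0.074 and -0.068 m), for 0.1 s.
At the end, for the whole second after the job is handed in: The three gaps in the row are equal, within 2 mm of each other, and 8 to 14 mm wide, and the spacer block is released, standing still and upright on its legs inside the black tray (((y of tile1_top in the frame of tile0_top between -0.07025 and -0.06775 m and y of tile2_top in the frame of tile1_top between -0.07025 and -0.06775 m and y of tile3_top in the frame of tile2_top between -0.07025 and -0.06775 m) or (y of tile1_top in the frame of tile0_top between -0.07075 and -0.06825 m and y of tile2_top in the frame of tile1_top between -0.07075 and -0.06825 m and y of tile3_top in the frame of tile2_top between -0.07075 and -0.06825 m) or (y of tile1_top in the frame of tile0_top between -0.07125 and -0.06875 m and y of tile2_top in the frame of tile1_top between -0.07125 and -0.06875 m and y of tile3_top in the frame of tile2_top between -0.07125 and -0.06875 m) or (y of tile1_top in the frame of tile0_top between -0.07175 and -0.06925 m and y of tile2_top in the frame of tile1_top between -0.07175 and -0.06925 m and y of tile3_top in the frame of tile2_top between -0.07175 and -0.06925 m) or (y of tile1_top in the frame of tile0_top between -0.07225 and -0.06975 m and y of tile2_top in the frame of tile1_top between -0.07225 and -0.06975 m and y of tile3_top in the frame of tile2_top between -0.07225 and -0.06975 m) or (y of tile1_top in the frame of tile0_top between -0.07275 and -0.07025 m and y of tile2_top in the frame of tile1_top between -0.07275 and -0.07025 m and y of tile3_top in the frame of tile2_top between -0.07275 and -0.07025 m) or (y of tile1_top in the frame of tile0_top between -0.07325 and -0.07075 m and y of tile2_top in the frame of tile1_top between -0.07325 and -0.07075 m and y of tile3_top in the frame of tile2_top between -0.07325 and -0.07075 m) or (y of tile1_top in the frame of tile0_top between -0.07375 and -0.07125 m and y of tile2_top in the frame of tile1_top between -0.07375 and -0.07125 m and y of tile3_top in the frame of tile2_top between -0.07375 and -0.07125 m) or (y of tile1_top in the frame of tile0_top between -0.07425 and -0.07175 m and y of tile2_top in the frame of tile1_top between -0.07425 and -0.07175 m and y of tile3_top in the frame of tile2_top between -0.07425 and -0.07175 m)) and x of spacer_centre in the frame of tray between -0.065 and 0.065 m and y of spacer_centre in the frame of tray between -0.055 and 0.055 m and z of spacer_centre in the frame of tray below 0.032 m and angle between spacer's own z axis and vertical below 0.1 rad and linear speed of spacer below 0.02 m/s); the robot touches nothing.
It fails at once if the spacer block pressed on the fixed first tile with more than 15 N or on another tile with more than 25 N (contact force between spacer and tile0 above 15 N or contact force between spacer and tile1 above 25 N or contact force between spacer and tile2 above 25 N or contact force between spacer and tile3 above 25 N).
It fails at once if a bystander (cup, jar, spatula, spare tile, cartridge) moved more than 20 mm or knocked over (distance of any of cup, jar, spatula, spare_tile, cartridge from where it was at the start of the episode above 0.02 m or angle between any of cup, jar, spatula, spare_tile, cartridge's own z axis and vertical above 0.5 rad).
It also fails if it takes over 72 s, if anything falls off the work surface, if the arm or the gripper's body presses on something with over 40 N, if the wrist force passes 120 N, or if a joint passes its speed limit or range.

## Working session

There is one attempt and no reset: what is moved stays moved. The work goes in short steps, Python scripts to look and compute and a shell command to move; the robot and the scene stay as the last step left them, time stands still between calls to the robot, and variables do not carry over. Pictures are saved under pics/ and viewed, at most 10 in all, crops included, and the job is handed in when it is done.

```bash
ls; mkdir -p pics
python3 - <<'E'
from station import robot
import cv2, numpy as np
s=robot.read_state(); print(s)
for c in ("scene","top"):
    p,d=robot.capture(c); cv2.imwrite(f"pics/{c}0.png",p[:,:,::-1]); np.save(f"pics/{c}_d.npy",d); np.save(f"pics/{c}_p.npy",p)
    print(c,robot.camera_info(c))
    for t in ("tray","spacer_centre","spacer_foot","tile0_top","tile1_top","tile2_top","tile3_top","board","cup","cartridge"):
        r=robot.spot_point(c,t); print(t,[(np.round(x["position"],1).tolist(),round(x["confidence"],2)) for x in r[:4]])
print(robot.camera_info("wrist"))
E
```

```text
pics
{'clock': 0.0, 'joints': array([ 5.68641343e+01,  1.18844920e+01,  8.84036831e+01, -2.18467226e-03,
        7.98407931e+01, -8.62168956e+00]), 'qd': array([-0.07665019,  0.0665573 , -0.08180234,  0.02084744, -0.0477872 ,
       -0.07302319]), 'joint_torque': array([-1.82951940e-04, -3.70867503e+01, -2.81420946e+01,  6.97613857e-02,
        3.59616720e-02, -1.82772092e-04]), 'position': array([0.23826194, 0.52267124, 0.3014974 ]), 'ee_rot': array([-1.79872167e+02, -1.72083137e-02,  1.55486192e+02]), 'contact_force': array([-0.21730817,  0.24037508,  0.27838404]), 'ft_torque': array([ 0.0010422 , -0.00837318,  0.05483078]), 'grasp_force': 0.0, 'finger_gap': 0.09392817665536887}
scene {'intrinsics': array([[401.87519097,   0.        , 326.3436113 ],
       [  0.        , 401.87519097, 204.04590716],
       [  0.        ,   0.        ,   1.        ]]), 'origin': array([ 1.07007854, -0.93094488,  0.74984296]), 'orientation': array([57.57940565, -1.20660364, 32.97028195])}
tray [([166.8, 306.3], 0.82)]
spacer_centre [([168.3, 364.8], 0.75), ([253.8, 389.9], 0.23)]
spacer_foot [([213.1
[... 819 characters left out ...]
e3_top [([177.9, 387.7], 0.87)]
board [([187.1, 349.9], 0.79), ([178.7, 354.4], 0.64)]
cup [([131.7, 264.9], 0.66), ([184.5, 348.5], 0.38)]
cartridge [([136.8, 190.1], 0.97)]
{'intrinsics': array([[309.70691629,   0.        , 316.23623934],
       [  0.        , 309.70691629, 199.1208086 ],
       [  0.        ,   0.        ,   1.        ]]), 'T_tool_cam': array([[ 3.81813232e-04,  9.63648134e-01,  2.67174342e-01,
         7.76844891e-02],
       [ 9.99999921e-01, -3.97116789e-04,  3.24750719e-06,
         3.28594254e-04],
       [ 1.09228871e-04,  2.67174319e-01, -9.63648209e-01,
        -8.22709844e-02],
       [ 0.00000000e+00,  0.00000000e+00,  0.00000000e+00,
         1.00000000e+00]])}
```

View pics/top0.png

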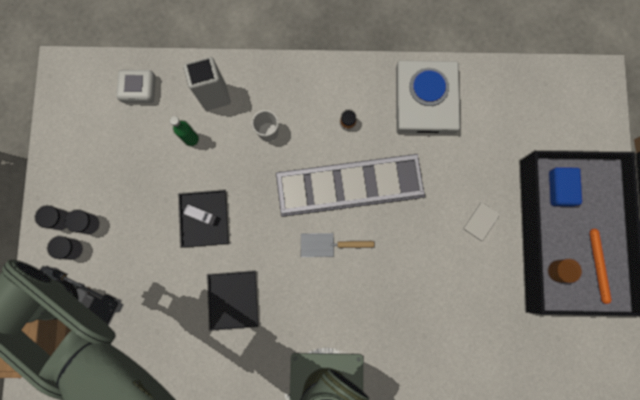

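View pics/scene0.png

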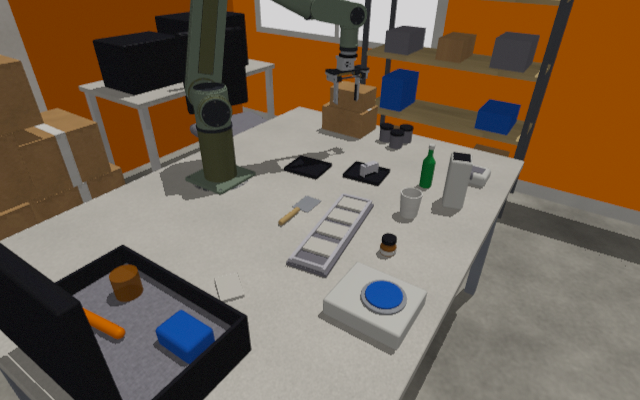

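The top view shows the block in the left tray at about (204,218). The board runs from (282,195) to (420,175), with the first tile at its left end. The second, empty tray is at (233,300), so the one holding the block is the right tray.

```bash
cat > h.py <<'E'
import numpy as np, cv2
from scipy.spatial.transform import Rotation as R
from station import robot
def cam(name, s=None):
    i=robot.camera_info(name)
    if name!="wrist": return i["intrinsics"],R.from_euler("xyz",i["orientation"],degrees=True).as_matrix(),np.array(i["origin"])
    s=s or robot.read_state(); Rt=R.from_euler("xyz",s["ee_rot"],degrees=True).as_matrix(); T=i["T_tool_cam"]
    return i["intrinsics"],Rt@T[:3,:3],Rt@T[:3,3]+s["position"]
def rays(name,u,v,s=None):
    K,Rc,o=cam(name,s); x=(np.asarray(u,float)-K[0,2])/K[0,0]; y=(np.asarray(v,float)-K[1,2])/K[1,1]
    if name=="wrist":
        r=np.hypot(x,y); k=np.where(r>1e-9,np.tan(r)/np.maximum(r,1e-9),1); x,y=x*k,y*k
    return np.stack([x,-y,-np.ones_like(x)],-1)@Rc.T,o
def at_z(name,u,v,z,s=None):
    d,o=rays(name,u,v,s); return o+d*((z-o[2])/d[...,2])[...,None]
def cloud(name,depth,s=None):
    v,u=np.mgrid[:400,:640]; d,o=rays(name,u,v,s); return o+d*depth[...,None]
def px(name,P,s=None):
    K,Rc,o=cam(name,s); q=(np.asarray(P)-o)@Rc; x,y=q[...,0]/-q[...,2],-q[...,1]/-q[...,2]
    if name=="wrist":
        r=np.hypot(x,y); k=np.arctan(r)/np.maximum(r,1e-9); x,y=x*k,y*k
    return np.stack([x*K[0,0]+K[0,2],y*K[1,1]+K[1,2]],-1)
E
python3 - <<'E'
from h import *
d=np.load("pics/top_d.npy"); P=cloud("top",d); z=P[...,2]
print("table z",np.median(z[220:300,100:150]))
for n,(u0,u1,v0,v1),zz in (("board",(268,432,145,222),.0175),("block",(182,226,198,234),.035),("tray",(170,235,180,255),.008)):
    m=np.zeros(z.shape,bool); m[v0:v1,u0:u1]=1; m&=(z>zz)&(z<.08)
    q=P[m]; r=cv2.minAreaRect(q[:,:2].astype(np.float32)); print(n,m.sum(),r, np.percentile(q[:,2],[5,50,95]))
print("t0",at_z("top",296.4,190.1,.022),"t3",at_z("top",387.7,177.9,.022))
for n,(u,v),zz in (("bot",(183,130),0),("cup",(265,124),.04),("cart",(207,80),.17),("jar",(348,119),.05),("trayL",(179,192),.015),("trayL",(226,190),.015),("trayL",(229,246),.015),("trayL",(181,248),.015)): print(n,at_z("top",u,v,zz).round(3))
E
```

```text
table z -0.0009505744529960669
board 3849 ((0.5483318567276001, -0.056580379605293274), (0.1176886111497879, 0.39161166548728943), 9.113356590270996) [0.01819507 0.02222149 0.0280184 ]
block 277 ((0.4565104842185974, 0.35235247015953064), (0.07945601642131805, 0.02577359974384308), 69.33740234375) [0.04026683 0.04753751 0.05234847]
tray 761 ((0.448000431060791, 0.3523271977901459), (0.15116916596889496, 0.14816632866859436), 5.747527599334717) [0.00847217 0.01581688 0.05093754]
t0 [0.5277445  0.08842701 0.022     ] t3 [ 0.5658135 -0.1613551  0.022    ]
bot [0.699 0.415 0.   ]
cup [0.708 0.178 0.04 ]
cart [0.779 0.312 0.17 ]
jar [ 0.723 -0.05   0.05 ]
trayL [0.519 0.411 0.015]
trayL [0.526 0.282 0.015]
trayL [0.372 0.267 0.015]
trayL [0.365 0.397 0.015]
```

```bash
L='[-8.97,-2.18,1.7,0,0,17.24]'; python3 -m crank '[[[-1.5,-0.4,0.3,0,0,1.7],[-3,-0.75,0.6,0,0,3.4],[-4.5,-1.1,0.9,0,0,5.1],[-6,-1.45,1.2,0,0,6.8],[-7.2,-1.75,1.4,0,0,8.5],[-8.2,-2,1.6,0,0,10.2],[-8.97,-2.18,1.7,0,0,11.9],[-8.97,-2.18,1.7,0,0,13.6],[-8.97,-2.18,1.7,0,0,15.3],[-8.97,-2.18,1.7,0,0,17.0]]]' 0.4
python3 -m crank '[[[0,0,0,0,0,0.24],[0,0,0,0,0,0.24]]]'
python3 - <<'E'
from h import *
s=robot.read_state(); p,d=robot.capture("wrist"); cv2.imwrite("pics/w1.png",p[:,:,::-1])
P=cloud("wrist",d,s); z=P[...,2]; print(s["position"],s["ee_rot"])
m=(z>.040)&(z<.055)&(np.hypot(P[...,0]-.4565,P[...,1]-.352)<.06)
r=cv2.minAreaRect(P[m][:,:2].astype(np.float32)); print(m.sum(),r,np.median(z[m]))
m=(z>.011)&(z<.02)&(np.hypot(P[...,0]-.447,P[...,1]-.342)<.12)
r=cv2.minAreaRect(P[m][:,:2].astype(np.float32)); print("tray",m.sum(),r,np.median(z[m]))
E
```

```text
clock: 2.1
position: [0.4566, 0.3517, 0.2515]
ee_rot: [-180.0, 0.0, 70.1]
contact_force: [0.2, 0.1, -0.2]
finger_gap: 0.0563
grasp_force: 0.0
clock: 2.3
position: [0.4563, 0.3521, 0.2517]
ee_rot: [180.0, -0.0, 69.4]
contact_force: [-0.3, -0.6, -0.3]
finger_gap: 0.0565
grasp_force: 0.0
[0.45627869 0.35206049 0.25166165] [ 1.79999454e+02 -1.01845945e-03  6.94301030e+01]
1973 ((0.45785024762153625, 0.35354024171829224), (0.07849711179733276, 0.025127217173576355), 68.92669677734375) 0.049235921695935436
tray 1916 ((0.4498848617076874, 0.3448249399662018), (0.15088847279548645, 0.1316375881433487), 5.708074569702148) 0.01506478177435458
```

View pics/w1.png

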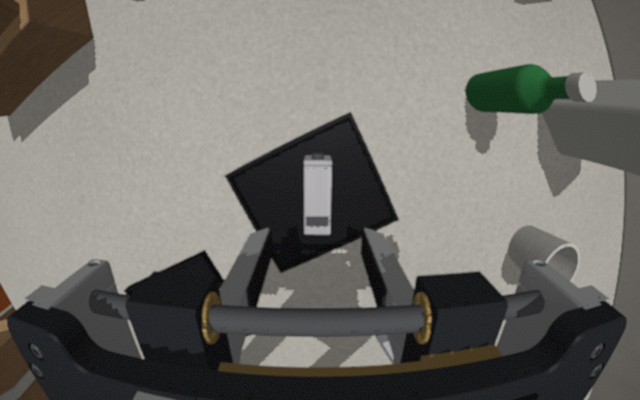

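The block is at (317,195), lined up between the fingers, and the cup is off to the right. I'm descending and gripping.

```bash
python3 -m crank '[[[0.03,0.02,1.2,0,0,0],[0.06,0.03,2.4,0,0,0.05],[0.06,0.03,3.4,0,0,0.1],[0.06,0.03,4.1,0,0,0.1],[0.06,0.03,4.54,0,0,0.1],[0.06,0.03,4.54,0,0,0.1]]]'
python3 -m crank '[[[0,0,0,0,0,0],[0,0,0,0,0,0],[0,0,0,0,0,0],[0,0,0,0,0,0],[0,0,0,0,0,0],[0,0,0,0,0,0]]]' 1
python3 -m crank '[[[0,0,-0.5,0,0,0],[0,0,-1.5,0,0,0],[0,0,-2,0,0,0],[0,0,-2,0,0,0]]]'
```

```text
clock: 2.95
position: [0.4565, 0.3528, 0.1134]
ee_rot: [-179.8, 0.2, 68.9]
contact_force: [0.2, -0.6, 0.5]
finger_gap: 0.0562
grasp_force: 0.0
clock: 3.55
position: [0.4582, 0.3538, 0.1165]
ee_rot: [179.9, -0.1, 68.8]
contact_force: [-1.1, -0.2, 4.9]
finger_gap: 0.0259
grasp_force: 30.0
clock: 3.95
position: [0.4595, 0.3543, 0.1787]
ee_rot: [179.8, -0.3, 68.8]
contact_force: [0.6, 0.8, -1.8]
finger_gap: 0.0258
grasp_force: 30.0
```

```bash
python3 -m crank '[[[-1,0.66,-1,0,0,-0.5],[-2.3,1.5,-2,0,0,-1.2],[-3.6,2.4,-3,0,0,-1.9],[-4.9,3.2,-4,0,0,-2.6],[-6.2,4.1,-4,0,0,-3.3],[-7.5,4.9,-4,0,0,-4],[-8.8,5.8,-4,0,0,-4.7],[-10.1,6.6,-4,0,0,-5.4],[-11.2,7.35,-4,0,0,-6],[-12.25,8.04,-4,0,0,-6.06]]]'
python3 -m crank '[[[0,0,0,0,0,0],[0,0,0,0,0,0]]]'
cat > look.py <<'E'
import sys; from h import *
s=robot.read_state(); p,d=robot.capture("wrist"); n=sys.argv[1]
cv2.imwrite(f"pics/{n}.png",p[:,:,::-1]); np.savez(f"pics/{n}.npz",p=p,d=d,pos=s["position"],rot=s["ee_rot"])
print(s["position"],s["ee_rot"])
P=cloud("wrist",d,s); z=P[...,2]; q=P[...,:2]-[.548,-.0566]
a=np.radians(9.1); by=q@[-np.sin(a),np.cos(a)]; bx=q@[np.cos(a),np.sin(a)]
# rail side faces -> board direction
m=(z>.0225)&(z<.027)&(abs(abs(bx)-.0515)<.01)&(abs(by)<.18)
for sg in (1,-1):
    k=m&(bx*sg>0)
    if k.sum()>50: f=np.polyfit(by[k],bx[k],1); print("rail",sg,k.sum(),"bx0",f[1].round(4),"dyaw",np.degrees(-f[0]).round(2))
# profile of heights along by
for i in np.arange(-.2,.2,.004):
    k=(by>=i)&(by<i+.004)&(abs(bx)<.035)&(z<.05)
    if k.sum()>3: print(round(i+.002,3),k.sum(),(np.median(z[k])*1000).round(1),p[k].mean().round(),end=" | ")
E
python3 look.py w2
```

```text
clock: 4.95
position: [0.5491, -0.0786, 0.294]
ee_rot: [-179.9, -0.1, 99.1]
contact_force: [0.2, 0.2, -2.3]
finger_gap: 0.026
grasp_force: 30.0
clock: 5.15
position: [0.549, -0.077, 0.294]
ee_rot: [-179.9, -0.1, 99.0]
contact_force: [0.0, 1.1, -2.5]
finger_gap: 0.0254
grasp_force: 30.0
[ 0.54902822 -0.07699977  0.29398949] [-1.79864429e+02 -1.02935152e-01  9.89620954e+01]
rail 1 2360 bx0 0.0518 dyaw -0.13
rail -1 1999 bx0 -0.0478 dyaw -0.41
-0.19 10 28.3 120.0 | -0.186 48 22.6 94.0 | -0.182 8 12.2 83.0 | -0.178 10 12.3 78.0 | -0.174 11 12.0 79.0 | -0.17 8 12.4 76.0 | -0.166 9 12.5 69.0 | -0.162 9 11.5 68.0 | -0.158 7 12.3 68.0 | -0.154 4 12.4 66.0 | -0.078 11 22.5 131.0 | -0.074 47 21.2 117.0 | -0.07 18 12.1 97.0 | -0.066 15 11.9 96.0 | -0.062 21 12.0 95.0 | -0.058 21 12.1 94.0 | -0.054 22 12.6 101.0 | -0.05 26 12.4 100.0 | -0.046 23 12.3 90.0 | -0.042 20 12.7 106.0 | -0.038 32 22.1 144.0 | -0.034 48 22.3 152.0 | -0.03 50 22.2 153.0 | -0.026 67 22.1 154.0 | -0.022 179 22.5 152.0 | -0.018 181 22.2 156.0 | -0.014 228 22.1 156.0 | -0.01 189 22.4 156.0 | -0.006 180 22.2 156.0 | -0.002 23
[... 425 characters left out ...]
 239 22.0 165.0 | 0.078 193 22.3 166.0 | 0.082 235 22.4 167.0 | 0.086 198 22.2 167.0 | 0.09 225 22.1 168.0 | 0.094 208 22.2 169.0 | 0.098 217 22.3 170.0 | 0.102 191 22.1 164.0 | 0.106 143 12.3 111.0 | 0.11 205 12.3 101.0 | 0.114 210 12.1 101.0 | 0.118 181 12.1 101.0 | 0.122 195 12.3 86.0 | 0.126 297 18.0 108.0 | 0.13 229 22.2 172.0 | 0.134 196 22.2 172.0 | 0.138 202 22.3 172.0 | 0.142 213 22.3 172.0 | 0.146 201 22.3 172.0 | 0.15 189 22.3 172.0 | 0.154 212 22.3 172.0 | 0.158 200 22.3 172.0 | 0.162 198 22.2 172.0 | 0.166 188 22.3 172.0 | 0.17 193 22.3 172.0 | 0.174 199 22.3 172.0 | 0.178 187 22.2 172.0 | 0.182 191 22.3 157.0 | 0.186 298 27.2 124.0 | 0.19 197 28.4 163.0 | 0.194 141 28.0 162.0 |
```

View pics/w2.png

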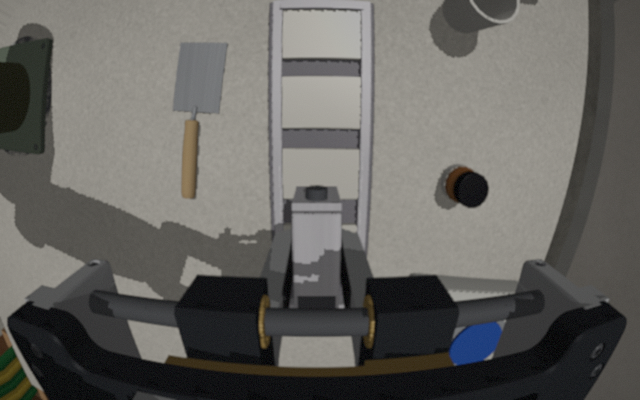

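The block hangs at (317,240). The three visible tiles are above it in the picture, with gaps near rows 65 and 138. I'm refining the edges from the saved data.

Run:
```python
from h import *
f=np.load("pics/w2.npz"); s=dict(position=f["pos"],ee_rot=f["rot"]); P=cloud("wrist",f["d"],s); z=P[...,2]
a=np.radians(8.83); q=P[...,:2]-([.548,-.0566]+.002*np.array([np.cos(a),np.sin(a)])); by=q@[-np.sin(a),np.cos(a)]; bx=q@[np.cos(a),np.sin(a)]
t=f["pos"][:2]-([.548,-.0566]+.002*np.array([np.cos(a),np.sin(a)])); print("TCP bx,by",t@[np.cos(a),np.sin(a)],t@[-np.sin(a),np.cos(a)])
w=abs(bx)<.03
for n,lo,hi in (("t0",.122,.19),("t1",.035,.11),("t2",-.05,.026),("t3",-.14,-.06)):
    k=w&(by>lo)&(by<hi)&(abs(z-.022)<.0025); print(n,np.percentile(by[k],[.5,1,99,99.5]).round(4))
Rt=R.from_euler("xyz",f["rot"],degrees=True).as_matrix(); T=(P-f["pos"])@Rt
k=(abs(T[...,2]-.066)<.004)&(abs(T[...,1])<.02)&(abs(T[...,0])<.06); x=T[k]; print(k.sum(),np.median(x[:,2]),np.percentile(x[:,0],[0,1,99,100]),np.percentile(x[:,1],[1,99]))
k=(T[...,2]>.07)&(T[...,2]<.12)&(abs(T[...,1])<.014)&(T[...,0]<.06)&(T[...,0]>.03); x=T[k]; print(k.sum(),np.percentile(x[:,2],[1,50,99]),np.percentile(x[:,0],[1,50,99]))
```

```text
TCP bx,by -0.004115399601165094 -0.020315833783330392
t0 [0.1258 0.1259 0.1854 0.1857]
t1 [0.0439 0.0448 0.1034 0.1035]
t2 [-0.0386 -0.0361  0.0196  0.0204]
t3 [-0.0769 -0.0769 -0.0724 -0.0724]
4743 0.0672695756362626 [-0.02955185 -0.02765917  0.02895934  0.02947255] [-0.01584682  0.01619165]
1066 [0.07121365 0.07740176 0.11044469] [0.03012533 0.03317086 0.03941602]
```

```bash
python3 -m crank '[[[1,0.14,1.2,0,0,0],[2,0.14,2.4,0,0,0],[3.09,0.14,3.6,0,0,0],[3.09,0.14,4.58,0,0,0],[3.09,0.14,4.58,0,0,0],[3.09,0.14,4.58,0,0,0]]]'
python3 - <<'E'
from h import *
a=np.radians(8.83);o=np.array([.548,-.0566])+.002*np.array([np.cos(a),np.sin(a)])
L=[]
for i in range(3):
    p,d=robot.capture("wrist"); s=robot.read_state(); L.append(np.r_[s["position"],s["contact_force"]])
m=np.mean(L,0); t=m[:2]-o; print(np.array(L).round(4)); print("bx,by,z",t@[np.cos(a),np.sin(a)],t@[-np.sin(a),np.cos(a)],m[2],"F",m[3:]); cv2.imwrite("pics/w3.png",p[:,:,::-1])
E
```

```text
clock: 5.8
position: [0.5388, 0.0168, 0.1581]
ee_rot: [-179.9, -0.0, 99.2]
contact_force: [0.3, -0.9, -0.5]
finger_gap: 0.0257
grasp_force: 30.0
[[ 0.5401  0.0162  0.1595 -0.3773 -0.8053 -1.5388]
 [ 0.5407  0.0157  0.1602 -1.112  -0.2962 -1.7374]
 [ 0.5409  0.0154  0.1605  0.428  -0.6359 -2.0221]]
bx,by,z 0.001785475179050096 0.07263810361423423 0.160089498210661 F [-0.35380298 -0.57914265 -1.76609361]
```

View pics/w3.png

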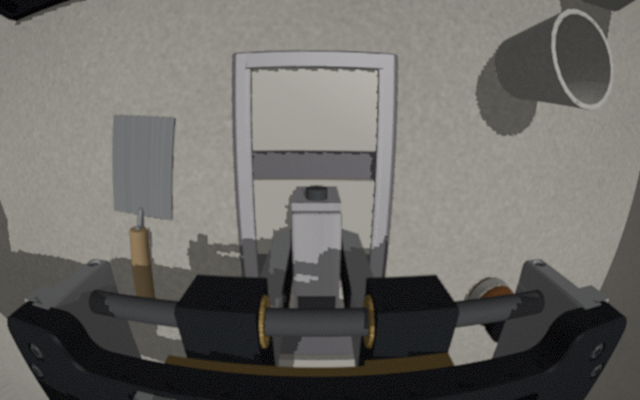

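The block is at (317,245) over the second tile, and the gap ahead at (315,165) is clear. I'm lowering it.

```bash
python3 -m crank '[[[0,-0.06,0.4,0,0,0],[0,-0.06,0.7,0,0,0],[0,-0.06,0.85,0,0,0],[0,-0.06,0.95,0,0,0],[0,-0.06,0.95,0,0,0],[0,-0.06,0.95,0,0,0]]]'
python3 -m crank '[[[0,0,0.05,0,0,0],[0,0,0.10,0,0,0],[0,0,0.10,0,0,0],[0,0,0.10,0,0,0]]]'
```

```text
clock: 6.55
position: [0.5376, 0.0136, 0.131]
ee_rot: [-179.9, 0.2, 99.1]
contact_force: [-4.3, -6.3, 9.2]
finger_gap: 0.0258
grasp_force: 30.0
clock: 6.95
position: [0.5378, 0.0131, 0.1287]
ee_rot: [-180.0, 0.2, 99.1]
contact_force: [-5.4, -7.2, 13.3]
finger_gap: 0.0259
grasp_force: 30.0
```

```bash
python3 -m crank '[[[0,0,-0.4,0,0,0],[0,0,-0.4,0,0,0],[0,0,-0.4,0,0,0]]]'
python3 - <<'E'
from h import *
s=robot.read_state(); p,d=robot.capture("wrist"); 
for c in ("scene","top"):
    q,e=robot.capture(c)
    u=px(c,s["position"]-[0,0,.1]); x,y=u.astype(int); k=60
    im=cv2.resize(q[max(y-k,0):y+k,x-k:x+k,::-1],(480,480),interpolation=cv2.INTER_CUBIC); cv2.imwrite(f"pics/{c}c.png",im)
w=cv2.resize(p[120:320,210:430,::-1],(528,480)); cv2.imwrite("pics/w4.png",w); np.savez("pics/w4.npz",p=p,d=d,pos=s["position"],rot=s["ee_rot"])
P=cloud("wrist",d,s); z=P[...,2]; a=np.radians(8.83); o=np.array([.548,-.0566])+.002*np.array([np.cos(a),np.sin(a)])
q=P[...,:2]-o; by=q@[-np.sin(a),np.cos(a)]; bx=q@[np.cos(a),np.sin(a)]; t=s["position"][:2]-o
print("bx,by,z",t@[np.cos(a),np.sin(a)],t@[-np.sin(a),np.cos(a)],s["position"],s["contact_force"])
w=abs(bx)<.03
for n,lo,hi in (("t0",.118,.19),("t1",.035,.115)):
    k=w&(by>lo)&(by<hi)&(abs(z-.022)<.0025); print(n,k.sum(),np.percentile(by[k],[.5,1,99,99.5]).round(4))
for sg in (1,-1):
    k=(z>.0225)&(z<.0275)&(abs(bx*sg-.0515)<.012)&(by>.09)&(by<.18)
    if k.sum(): print("rail",sg,k.sum(),np.percentile(bx[k],[2,98]).round(4))
Rt=R.from_euler("xyz",s["ee_rot"],degrees=True).as_matrix(); T=(P-s["position"])@Rt
k=(T[...,2]>.06)&(T[...,2]<.115)&(abs(T[...,1])<.012)&(T[...,0]<.06)&(z>.026); x=T[k]
for a0 in np.arange(.06,.116,.004):
    j=(x[:,2]>=a0)&(x[:,2]<a0+.004)
    if j.sum()>4: print(a0.round(3),j.sum(),np.percentile(x[j,0],[2,98]).round(4),np.percentile(x[j,1],[2,98]).round(4))
E
```

```text
clock: 7.25
position: [0.5374, 0.0156, 0.1385]
ee_rot: [180.0, -0.0, 99.1]
contact_force: [-1.0, -1.0, -3.1]
finger_gap: 0.0255
grasp_force: 30.0
bx,by,z -0.0013568901790940219 0.07291859511685034 [0.53744225 0.01555309 0.13847281] [-0.95458948 -1.02619188 -3.14623523]
t0 8728 [0.1253 0.1257 0.1851 0.1853]
t1 1808 [0.0706 0.0717 0.1044 0.1045]
rail 1 2452 [0.0404 0.0561]
rail -1 2445 [-0.0545 -0.0403]
0.06 1204 [0.0073 0.0267] [-0.0114  0.0115]
0.064 2788 [-0.0257  0.031 ] [-0.0114  0.0115]
0.068 741 [-0.0296  0.0375] [-0.0115  0.0116]
0.072 225 [0.0313 0.0385] [-0.0109  0.0113]
0.076 102 [0.0318 0.0387] [-0.0112  0.0115]
0.08 80 [0.0323 0.0386] [-0.0119  0.0117]
0.084 46 [0.033  0.0339] [-0.0116  0.0116]
0.088 59 [0.0332 0.0344] [-0.0117  0.0116]
0.092 39 [0.0341 0.0347] [-0.0115  0.0119]
0.096 95 [0.0344 0.0355] [-0.0118  0.0115]
0.1 83 [0.0344 0.0358] [-0.011   0.0114]
0.104 46 [0.0353 0.0359] [-0.0116  0.0114]
```

View pics/w4.png

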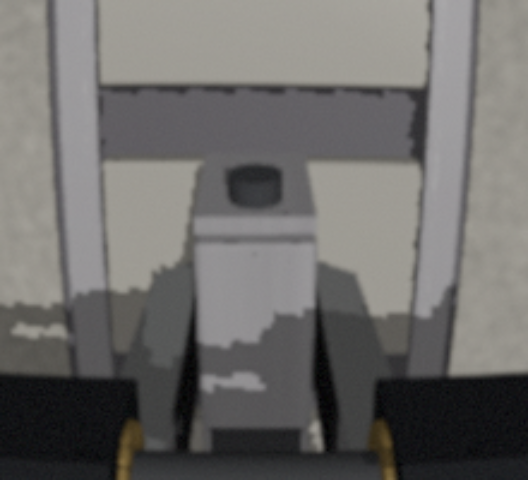

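Run:
```python
from h import *
for n in ("w2","w4"):
    f=np.load(f"pics/{n}.npz"); s=dict(position=f["pos"],ee_rot=f["rot"]); P=cloud("wrist",f["d"],s)
    Rt=R.from_euler("xyz",f["rot"],degrees=True).as_matrix(); T=(P-f["pos"])@Rt
    k=(abs(T[...,1])<.009)&(T[...,0]>-.022)&(T[...,0]<.027)&(T[...,2]<.08)&(T[...,2]>.05); x=T[k]
    for _ in range(3):
        c=np.polyfit(x[:,0],x[:,2],1); r=x[:,2]-np.polyval(c,x[:,0]); x=x[abs(r)<.0015]
    print(n,k.sum(),len(x),"slope deg",np.degrees(c[0]),"z0",c[1])
    for r in (1.0,):
        k=(abs(T[...,1])<.009)&(T[...,0]>.025)&(T[...,0]<.05)&(T[...,2]<.115)&(T[...,2]>.074)&(P[...,2]>.026); x=T[k]
        g=x[x[:,2]>.084]; 
        if len(g)>10: c=np.polyfit(g[:,2],g[:,0],1); print(" front slope",np.degrees(c[0]),"x at .112:",np.polyval(c,.112), "at .067", np.polyval(c,.067))
    print(T[abs(T[...,1])<.003][:0])
```

```text
w2 2717 2682 slope deg 0.23447891345039878 z0 0.06726106258672566
 front slope -8.606183308591952 x at .112: 0.031733841427000226 at .067 0.038493121991430124
[]
w4 2692 2575 slope deg -6.8558654357753595 z0 0.06557663837191821
 front slope 6.585073934548321 x at .112: 0.03644062487127571 at .067 0.03126871989724505
[]
```

The block's front leg landed on the tile edge because the screw knob had biased my centre estimate. The block pitched 6.9° in the grip and is held about 4 mm off-centre. I'll tilt the wrist to level it, seat it over the second tile, release and regrip it centred.

```bash
python3 -m crank '[[[0.1,0.03,-0.2,0,-0.4,0],[0.25,0.03,-0.2,0,-0.8,0],[0.4,0.03,-0.2,0,-1.2,0],[0.5,0.03,-0.2,0,-1.37,0],[0.5,0.03,-0.2,0,-1.37,0],[0.5,0.03,-0.2,0,-1.37,0]]]'
python3 - <<'E'
from h import *
s=robot.read_state(); p,d=robot.capture("wrist"); s2=robot.read_state(); print(s["position"],s2["position"],s["ee_rot"],s["contact_force"])
P=cloud("wrist",d,s); a=np.radians(8.83); o=np.array([.548,-.0566])+.002*np.array([np.cos(a),np.sin(a)])
q=P[...,:2]-o; by=q@[-np.sin(a),np.cos(a)]; bx=q@[np.cos(a),np.sin(a)]; z=P[...,2]
T=R.from_euler("xyz",s["ee_rot"],degrees=True).as_matrix(); g=s["position"]+T@[0,0,.078]; print("grasp bx,by,z",(g[:2]-o)@[np.cos(a),np.sin(a)],(g[:2]-o)@[-np.sin(a),np.cos(a)],g[2])
k=(abs(bx)<.03)&(by>.035)&(by<.115)&(abs(z-.022)<.0025); print("t1",np.percentile(by[k],[.5,99,99.5]))
k=(abs(bx)<.03)&(by>.115)&(by<.19)&(abs(z-.022)<.0025); print("t0",np.percentile(by[k],[.5,1,99.5]))
k=(abs(bx)<.009)&(by>.055)&(by<.102)&(z>.05)&(z<.09); c=np.polyfit(by[k],z[k],1); print("block slope",np.degrees(c[0]),np.median(z[k]))
for lo in np.arange(.034,.08,.006):
    k=(abs(bx)<.01)&(z>lo)&(z<lo+.006)&(by>.09); 
    if k.sum()>5: print(lo.round(3),k.sum(),np.percentile(by[k],[2,50,98]).round(4))
E
```

```text
clock: 8.0
position: [0.5358, 0.0305, 0.1442]
ee_rot: [-180.0, 6.8, 99.1]
contact_force: [-0.4, -0.6, -1.3]
finger_gap: 0.0253
grasp_force: 30.0
[0.53577804 0.03048957 0.14424909] [0.53586685 0.03027614 0.1443564 ] [-179.97091027    6.82045344   99.1107507 ] [-0.44630912 -0.59115187 -1.25137483]
grasp bx,by,z -0.0007027883929676699 0.0786702685572957 0.06680108980366294
t1 [0.06974205 0.10446454 0.10456111]
t0 [0.12584439 0.12611244 0.18502951]
block slope -0.0025082496047772367 0.07919298172985947
0.034 90 [0.1105 0.1109 0.1112]
0.04 102 [0.1103 0.1108 0.1114]
0.046 46 [0.1104 0.111  0.1114]
0.052 46 [0.1102 0.1109 0.1116]
0.058 121 [0.1103 0.1111 0.1171]
0.064 345 [0.1103 0.1136 0.1173]
0.07 522 [0.1065 0.1098 0.1161]
0.076 1249 [0.0905 0.0996 0.1071]
```

```bash
python3 -m crank '[[[0.024,0.02,0.2,0,0,0],[0.048,0.02,0.4,0,0,0],[0.06,0.02,0.5,0,0,0],[0.071,0.02,0.6,0,0,0],[0.071,0.02,0.6,0,0,0]]]'
python3 -m crank '[[[0.007,0,0.06,0,0,0],[0.01,0,0.085,0,0,0],[0.01,0,0.085,0,0,0]]]'
```

```text
clock: 8.55
position: [0.536, 0.0304, 0.1257]
ee_rot: [-179.9, 6.8, 99.1]
contact_force: [-0.4, 0.3, -1.6]
finger_gap: 0.0258
grasp_force: 30.0
clock: 8.85
position: [0.5365, 0.0305, 0.1239]
ee_rot: [180.0, 6.8, 99.1]
contact_force: [1.5, 1.0, -2.8]
finger_gap: 0.026
grasp_force: 30.0
```

```bash
python3 -m crank '[[[0.003,0,0.025,0,0,0],[0.003,0,0.025,0,0,0],[0.003,0,0.025,0,0,0]]]'
python3 -m crank '[[[0.003,0,0.025,0,0,0],[0.003,0,0.025,0,0,0],[0.003,0,0.025,0,0,0]]]'
```

```text
clock: 9.15
position: [0.5367, 0.0305, 0.1233]
ee_rot: [180.0, 6.9, 99.1]
contact_force: [-0.5, -0.2, -1.2]
finger_gap: 0.0262
grasp_force: 30.0
clock: 9.45
position: [0.5367, 0.0305, 0.1233]
ee_rot: [180.0, 6.9, 99.1]
contact_force: [-2.4, 2.0, 5.2]
finger_gap: 0.0259
grasp_force: 30.0
```

```bash
python3 -m crank '[[[0,0,0,0,0,0],[0,0,0,0,0,0],[0,0,0,0,0,0],[0,0,0,0,0,0]]]' 0.4
python3 -m crank '[[[-0.16,0,-0.03,0,0.46,0],[-0.32,0,-0.03,0,0.9,0],[-0.48,0,0,0,1.37,0],[-0.48,0,0,0,1.37,0],[-0.48,0,0,0,1.37,0]]]'
python3 - <<'E'
from h import *
s=robot.read_state(); p,d=robot.capture("wrist"); print(s["position"],s["ee_rot"],s["contact_force"])
P=cloud("wrist",d,s); a=np.radians(8.83); o=np.array([.548,-.0566])+.002*np.array([np.cos(a),np.sin(a)])
q=P[...,:2]-o; by=q@[-np.sin(a),np.cos(a)]; bx=q@[np.cos(a),np.sin(a)]; z=P[...,2]
t=s["position"][:2]-o; print("TCP bx,by",t@[np.cos(a),np.sin(a)],t@[-np.sin(a),np.cos(a)])
k=(abs(bx)<.02)&(by<.102)&(z>.05)&(z<.07); print("top z",np.median(z[k]),"bx",np.percentile(bx[k],[1,99]),"by",np.percentile(by[k],[0,1,99]))
k=(abs(bx)<.009)&(by>.055)&(by<.102)&(z>.05)&(z<.09); c=np.polyfit(by[k],z[k],1); print("slope",np.degrees(c[0]))
k=(abs(bx)<.01)&(z>.028)&(z<.038)&(by>.09)&(by<.125); print("front",k.sum(),np.percentile(by[k],[2,50,98]))
E
```

```text
clock: 9.85
position: [0.5365, 0.0304, 0.1222]
ee_rot: [-180.0, 6.9, 99.1]
contact_force: [-0.6, 0.4, -0.6]
finger_gap: 0.0544
grasp_force: 0.0
clock: 10.35
position: [0.5387, 0.0161, 0.1239]
ee_rot: [-180.0, 0.0, 99.0]
contact_force: [-1.0, 0.3, -0.3]
finger_gap: 0.0563
grasp_force: 0.0
[0.53871163 0.01613408 0.12393462] [-1.79988385e+02  3.45218375e-02  9.90433286e+01] [-0.96061241  0.321603   -0.31483059]
TCP bx,by -1.337247323608454e-05 0.07329783676927357
top z 0.058276559530455324 bx [-0.01215481  0.01326874] by [0.04481746 0.04636894 0.10148403]
slope -0.23594091989755409
front 58 [0.11016637 0.11067679 0.11106974]
```

```bash
python3 -m crank '[[[0,0,0,0,0,0],[0,0,0,0,0,0],[0,0,0,0,0,0],[0,0,0,0,0,0],[0,0,0,0,0,0]]]' 1
python3 -m crank '[[[0.04,0,0,0,0,0],[0.08,0,0,0,0,0],[0.12,0,0,0,0,0],[0.16,0,0,0,0,0],[0.2,0,0,0,0,0],[0.2,0,0,0,0,0]]]'
python3 -m crank '[[[0.03,0,0,0,0,0],[0.06,0,0,0,0,0],[0.09,0,0,0,0,0],[0.12,0,0,0,0,0],[0.12,0,0,0,0,0]]]'
```

```text
clock: 10.9
position: [0.5388, 0.0165, 0.1241]
ee_rot: [180.0, -0.0, 99.1]
contact_force: [1.4, 0.8, -0.3]
finger_gap: 0.0257
grasp_force: 30.0
clock: 11.5
position: [0.538, 0.0211, 0.1241]
ee_rot: [180.0, 0.2, 99.1]
contact_force: [1.2, -5.6, -1.3]
finger_gap: 0.0256
grasp_force: 30.0
clock: 12.0
position: [0.5375, 0.0245, 0.1241]
ee_rot: [180.0, 0.2, 99.1]
contact_force: [0.3, -5.6, -0.6]
finger_gap: 0.0256
grasp_force: 30.0
```

```bash
python3 -m crank '[[[0.02,0,0,0,0,0],[0.04,0,0,0,0,0],[0.06,0,0,0,0,0],[0.08,0,0,0,0,0],[0.1,0,0,0,0,0],[0.1,0,0,0,0,0]]]'
python3 -m crank '[[[0.01,0,0,0,0,0],[0.02,0,0,0,0,0],[0.03,0,0,0,0,0],[0.03,0,0,0,0,0]]]'
```

```text
clock: 12.6
position: [0.5371, 0.0274, 0.1241]
ee_rot: [180.0, 0.2, 99.1]
contact_force: [0.3, -6.2, -1.2]
finger_gap: 0.0259
grasp_force: 30.0
clock: 13.0
position: [0.5369, 0.0283, 0.1241]
ee_rot: [180.0, 0.2, 99.1]
contact_force: [0.3, -6.0, -1.5]
finger_gap: 0.0258
grasp_force: 30.0
```

```bash
python3 -m crank '[[[0.01,0,0,0,0,0],[0.02,0,0,0,0,0],[0.02,0,0,0,0,0]]]'
```

```text
clock: 13.3
position: [0.5368, 0.0289, 0.1241]
ee_rot: [180.0, 0.2, 99.1]
contact_force: [0.6, -5.4, -1.9]
finger_gap: 0.0258
grasp_force: 30.0
```

```bash
python3 -m crank '[[[0.01,0,0,0,0,0],[0.02,0,0,0,0,0],[0.02,0,0,0,0,0]]]'
python3 -m crank '[[[0.01,0,0,0,0,0],[0.02,0,0,0,0,0],[0.02,0,0,0,0,0]]]'
```

```text
clock: 13.6
position: [0.5367, 0.0295, 0.1241]
ee_rot: [180.0, 0.2, 99.1]
contact_force: [1.3, -4.9, -1.9]
finger_gap: 0.0256
grasp_force: 30.0
clock: 13.9
position: [0.5367, 0.0301, 0.1241]
ee_rot: [180.0, 0.2, 99.1]
contact_force: [0.4, -6.1, -1.2]
finger_gap: 0.0256
grasp_force: 30.0
```

```bash
python3 -m crank '[[[0.01,0,0,0,0,0],[0.02,0,0,0,0,0],[0.02,0,0,0,0,0]]]'
python3 -m crank '[[[0.01,0,0,0,0,0],[0.02,0,0,0,0,0],[0.02,0,0,0,0,0]]]'
```

```text
clock: 14.2
position: [0.5366, 0.0306, 0.1241]
ee_rot: [180.0, 0.2, 99.1]
contact_force: [0.7, -5.4, -0.4]
finger_gap: 0.0257
grasp_force: 30.0
clock: 14.5
position: [0.5365, 0.0312, 0.1241]
ee_rot: [180.0, 0.2, 99.1]
contact_force: [0.9, -6.0, -1.4]
finger_gap: 0.0255
grasp_force: 30.0
```

```bash
python3 -m crank '[[[0.01,0,0,0,0,0],[0.02,0,0,0,0,0],[0.02,0,0,0,0,0]]]'
python3 -m crank '[[[0.01,0,0,0,0,0],[0.01,0,0,0,0,0],[0.01,0,0,0,0,0]]]'
python3 - <<'E'
from h import *
s=robot.read_state(); p,d=robot.capture("wrist"); print(s["position"],s["contact_force"])
P=cloud("wrist",d,s); a=np.radians(8.83); o=np.array([.548,-.0566])+.002*np.array([np.cos(a),np.sin(a)])
q=P[...,:2]-o; by=q@[-np.sin(a),np.cos(a)]; bx=q@[np.cos(a),np.sin(a)]; z=P[...,2]
k=(abs(bx)<.01)&(z>.028)&(z<.038)&(by>.09)&(by<.135); print("front",k.sum(),np.percentile(by[k],[2,50,98]))
for n,lo,hi in (("t0",.118,.19),("t1",.06,.12)):
    k=(abs(bx)<.035)&(abs(bx)>.02)&(by>lo)&(by<hi)&(abs(z-.022)<.0025); print(n,k.sum(),np.percentile(by[k],[.5,1,99,99.5]).round(4))
E
```

```text
clock: 14.8
position: [0.5364, 0.0315, 0.1241]
ee_rot: [180.0, 0.2, 99.1]
contact_force: [1.0, -7.6, -1.8]
finger_gap: 0.0256
grasp_force: 30.0
clock: 15.1
position: [0.5364, 0.0315, 0.1242]
ee_rot: [180.0, 0.2, 99.1]
contact_force: [0.2, -8.0, -1.1]
finger_gap: 0.0256
grasp_force: 30.0
[0.53644212 0.03152401 0.12417571] [ 0.19544458 -7.98123962 -1.14190297]
front 57 [0.12488146 0.12532865 0.13121836]
t0 4906 [0.1256 0.1259 0.1849 0.1851]
t1 2053 [0.0746 0.0762 0.1164 0.1165]
```

```bash
python3 -m crank '[[[0.01,0,0,0,0,0],[0.01,0,0,0,0,0],[0.01,0,0,0,0,0]]]'
```

```text
clock: 15.45
position: [0.5364, 0.0316, 0.1242]
ee_rot: [180.0, 0.3, 99.1]
contact_force: [1.0, -8.5, -1.4]
finger_gap: 0.0256
grasp_force: 30.0
```

```bash
python3 -m crank '[[[-0.06,0,0,0,0,0],[-0.13,0,0,0,0,0],[-0.13,0,-0.02,0,0,0],[-0.13,0,-0.3,0,0,0],[-0.13,0,-0.9,0,0,0],[-1,0,-1.1,0,0,0.05],[-2,0,-1.1,0,0,0.05],[-3,0,-1.1,0,0,0.05],[-3.36,0,-1.1,0,0,0.05],[-3.36,0,-1.1,0,0,0.05]]]'
cat > chk.py <<'E'
import sys; from h import *
s=robot.read_state(); p,d=robot.capture("wrist"); s2=robot.read_state(); cv2.imwrite(f"pics/c{s['clock']:.2f}.png",p[:,:,::-1])
a=np.radians(8.83); o=np.array([.548,-.0566])+.002*np.array([np.cos(a),np.sin(a)]); ex=np.array([np.cos(a),np.sin(a)]); ey=np.array([-np.sin(a),np.cos(a)])
s["position"]=(s["position"]+s2["position"])/2
P=cloud("wrist",d,s); q=P[...,:2]-o; by=q@ey; bx=q@ex; z=P[...,2]
t=s["position"][:2]-o; B=t@ey; print("TCP bx %.4f by %.4f z %.4f"%(t@ex,B,s["position"][2]),s["ee_rot"].round(2),s["contact_force"].round(1))
k=(abs(bx-t@ex)<.009)&(by-B>-.02)&(by-B<.027)&(abs(z-s["position"][2]+.067)<.006); c=np.polyfit(by[k],z[k],1); print("slope",np.degrees(c[0]),"foot z",np.median(z[k])-.045)
zt=np.median(z[k]); k=(abs(bx-t@ex)<.01)&(z>zt-.03)&(z<zt-.018)&(by-B>.025)&(by-B<.05); print("front-TCP",k.sum(),(np.percentile(by[k],[5,50])-B).round(4), "front",np.median(by[k]).round(4))
w=(abs(bx)<.036)&(abs(bx)>.018); b=np.arange(-.19,.19,.001); h=[np.median(z[w&(by>=i)&(by<i+.001)&(z<.03)]) if (w&(by>=i)&(by<i+.001)&(z<.03)).sum()>4 else np.nan for i in b]
h=np.array(h); v=~np.isnan(h); b,h=b[v],h[v]; i=np.where((h[:-1]>.017)!=(h[1:]>.017))[0]
print("edges",[(round(b[j]+.001,3),"up" if h[j+1]>.017 else "down") for j in i if b[j+1]-b[j]<.004])
E
python3 chk.py
```

```text
clock: 16.45
position: [0.5521, -0.0666, 0.1573]
ee_rot: [180.0, -0.0, 98.7]
contact_force: [-0.5, 1.8, -1.8]
finger_gap: 0.0263
grasp_force: 30.0
TCP bx 0.0003 by -0.0100 z 0.1572 [ 1.7998e+02 -1.0000e-02  9.8710e+01] [-0.5  1.8 -1.8]
slope -0.2648488178934068 foot z 0.04632431612834233
front-TCP 76 [0.0366 0.037 ] front 0.027
edges [(np.float64(0.021), 'down'), (np.float64(0.057), 'up'), (np.float64(0.117), 'down'), (np.float64(0.126), 'up')]
```

```bash
python3 -m crank '[[[0,0,0.4,0,0,0],[0,0,0.7,0,0,0],[0,0,0.85,0,0,0],[0,0,0.95,0,0,0],[0,0,1.0,0,0,0],[0,0,1.0,0,0,0]]]'
python3 -m crank '[[[0,0,0.04,0,0,0],[0,0,0.08,0,0,0],[0,0,0.08,0,0,0]]]'
```

```text
clock: 17.1
position: [0.5518, -0.0655, 0.1268]
ee_rot: [-180.0, -0.0, 98.9]
contact_force: [-1.0, 0.4, -2.5]
finger_gap: 0.0261
grasp_force: 30.0
clock: 17.4
position: [0.5519, -0.0658, 0.1247]
ee_rot: [180.0, 0.0, 98.8]
contact_force: [0.3, -0.0, -2.0]
finger_gap: 0.0259
grasp_force: 30.0
```

```bash
python3 -m crank '[[[0.04,0,0,0,0,0],[0.08,0,0,0,0,0],[0.12,0,0,0,0,0],[0.18,0,0,0,0,0],[0.25,0,0,0,0,0],[0.33,0,0,0,0,0],[0.42,0,0,0,0,0],[0.51,0,0,0,0,0],[0.6,0,0,0,0,0],[0.68,0,0,0,0,0]]]'
python3 -m crank '[[[0.04,0,0,0,0,0],[0.08,0,0,0,0,0],[0.11,0,0,0,0,0],[0.13,0,0,0,0,0],[0.13,0,0,0,0,0]]]'
python3 chk.py
```

```text
clock: 18.4
position: [0.5491, -0.0471, 0.1247]
ee_rot: [180.0, 0.2, 98.9]
contact_force: [1.4, -5.9, -4.6]
finger_gap: 0.0258
grasp_force: 30.0
clock: 18.9
position: [0.5485, -0.0432, 0.1247]
ee_rot: [180.0, 0.2, 98.9]
contact_force: [0.9, -5.8, -4.6]
finger_gap: 0.0261
grasp_force: 30.0
TCP bx 0.0005 by 0.0132 z 0.1247 [179.97   0.19  98.86] [ 0.9 -5.8 -4.6]
slope -0.522976240334176 foot z 0.013816522971640363
front-TCP 77 [0.0362 0.0366] front 0.0498
edges [(np.float64(0.041), 'down'), (np.float64(0.055), 'up'), (np.float64(0.117), 'down'), (np.float64(0.125), 'up')]
```

```bash
python3 -m crank '[[[0.03,0,0,0,0,0],[0.06,0,0,0,0,0],[0.09,0,0,0,0,0],[0.11,0,0,0,0,0],[0.13,0,0,0,0,0],[0.13,0,0,0,0,0]]]'
python3 -m crank '[[[0.01,0,0,0,0,0],[0.02,0,0,0,0,0],[0.02,0,0,0,0,0]]]'
```

```text
clock: 19.55
position: [0.5479, -0.0393, 0.1247]
ee_rot: [180.0, 0.2, 98.9]
contact_force: [0.6, -5.6, -4.2]
finger_gap: 0.0254
grasp_force: 30.0
clock: 19.85
position: [0.5478, -0.0388, 0.1247]
ee_rot: [180.0, 0.2, 98.9]
contact_force: [1.0, -4.9, -5.3]
finger_gap: 0.0256
grasp_force: 30.0
```

```bash
python3 -m crank '[[[0.01,0,0,0,0,0],[0.02,0,0,0,0,0],[0.02,0,0,0,0,0]]]'
```

```text
clock: 20.15
position: [0.5477, -0.0382, 0.1247]
ee_rot: [180.0, 0.2, 98.9]
contact_force: [0.7, -5.8, -4.0]
finger_gap: 0.0258
grasp_force: 30.0
```

```bash
python3 -m crank '[[[0.01,0,0,0,0,0],[0.02,0,0,0,0,0],[0.02,0,0,0,0,0]]]'
```

```text
clock: 20.45
position: [0.5477, -0.0376, 0.1247]
ee_rot: [180.0, 0.2, 98.9]
contact_force: [1.3, -5.5, -5.2]
finger_gap: 0.0257
grasp_force: 30.0
```

```bash
python3 -m crank '[[[0.01,0,0,0,0,0],[0.015,0,0,0,0,0],[0.015,0,0,0,0,0]]]'
```

```text
clock: 20.75
position: [0.5476, -0.0372, 0.1247]
ee_rot: [180.0, 0.2, 98.9]
contact_force: [1.1, -6.0, -5.0]
finger_gap: 0.0255
grasp_force: 30.0
```

```bash
python3 -m crank '[[[0.01,0,0,0,0,0],[0.015,0,0,0,0,0],[0.015,0,0,0,0,0]]]'
```

```text
clock: 21.05
position: [0.5475, -0.0368, 0.1247]
ee_rot: [180.0, 0.2, 98.9]
contact_force: [1.1, -5.6, -4.9]
finger_gap: 0.0256
grasp_force: 30.0
```

```bash
python3 -m crank '[[[0.01,0,0,0,0,0],[0.015,0,0,0,0,0],[0.015,0,0,0,0,0]]]'; python3 chk.py
```

```text
clock: 21.35
position: [0.5475, -0.0367, 0.1247]
ee_rot: [180.0, 0.2, 98.9]
contact_force: [0.8, -6.9, -5.2]
finger_gap: 0.0259
grasp_force: 30.0
TCP bx 0.0006 by 0.0198 z 0.1247 [179.97   0.24  98.86] [ 0.8 -6.9 -5.2]
slope -0.49870044911254346 foot z 0.013829383530229583
front-TCP 73 [0.0361 0.0365] front 0.0563
edges [(np.float64(0.048), 'down'), (np.float64(0.054), 'up'), (np.float64(0.116), 'down'), (np.float64(0.125), 'up')]
```

```bash
python3 -m crank '[[[0.005,0,0,0,0,0],[0.012,0,0,0,0,0],[0.012,0,0,0,0,0],[0.012,0,0,0,0,0]]]'
```

```text
clock: 21.8
position: [0.5475, -0.0366, 0.1248]
ee_rot: [180.0, 0.3, 98.9]
contact_force: [1.1, -7.1, -4.5]
finger_gap: 0.0258
grasp_force: 30.0
```

```bash
python3 -m crank '[[[0.01,0,0,0,0,0],[0.01,0,0,0,0,0],[0.01,0,0,0,0,0]]]'
```

```text
clock: 22.1
position: [0.5475, -0.0365, 0.1248]
ee_rot: [180.0, 0.3, 98.9]
contact_force: [0.3, -9.4, -5.1]
finger_gap: 0.0256
grasp_force: 30.0
```

```bash
python3 -m crank '[[[-0.06,0,0,0,0,0],[-0.13,0,0,0,0,0],[-0.13,0,-0.02,0,0,0],[-0.13,0,-0.3,0,0,0],[-0.13,0,-0.9,0,0,0],[-1,0,-1.1,0,0,0],[-2.2,0,-1.1,0,0,0],[-3.3,0,-1.1,0,0,0],[-4.15,0,-1.1,0,0,0],[-4.15,0,-1.1,0,0,0]]]'
python3 chk.py
```

```text
clock: 23.1
position: [0.5671, -0.1601, 0.1589]
ee_rot: [179.9, 0.1, 98.7]
contact_force: [-0.8, -0.3, -2.8]
finger_gap: 0.0258
grasp_force: 30.0
TCP bx 0.0008 by -0.1042 z 0.1586 [1.7987e+02 1.2000e-01 9.8650e+01] [-0.8 -0.3 -2.8]
slope -0.41521406500625235 foot z 0.04776852115214773
front-TCP 74 [0.0364 0.0367] front -0.0674
edges [(np.float64(-0.072), 'down'), (np.float64(-0.012), 'up'), (np.float64(0.049), 'down'), (np.float64(0.057), 'up')]
```

```bash
python3 -m crank '[[[0.055,0,0.4,0,0,0],[0.055,0,0.7,0,0,0],[0.055,0,0.85,0,0,0],[0.055,0,0.95,0,0,0],[0.055,0,1.0,0,0,0],[0.055,0,1.0,0,0,0]]]'
python3 -m crank '[[[0,0,0.04,0,0,0],[0,0,0.1,0,0,0],[0,0,0.1,0,0,0]]]'
```

```text
clock: 23.75
position: [0.565, -0.1532, 0.1288]
ee_rot: [-179.8, -0.2, 98.9]
contact_force: [-5.7, 4.0, 11.5]
finger_gap: 0.0259
grasp_force: 30.0
clock: 24.05
position: [0.565, -0.1533, 0.1261]
ee_rot: [-179.8, -0.2, 98.9]
contact_force: [-6.4, 5.0, 13.2]
finger_gap: 0.0257
grasp_force: 30.0
```

```bash
python3 -m crank '[[[0,0,-0.4,0,0,0],[0,0,-0.8,0,0,0],[0,0,-0.8,0,0,0],[0,0,-0.8,0,0,0],[0,0,-0.8,0,0,0]]]'
python3 chk.py
```

```text
clock: 24.55
position: [0.5655, -0.1553, 0.1481]
ee_rot: [-179.9, -0.0, 98.8]
contact_force: [-0.1, -0.4, -1.6]
finger_gap: 0.0259
grasp_force: 30.0
TCP bx 0.0001 by -0.1002 z 0.1480 [-1.7995e+02 -3.0000e-02  9.8840e+01] [-0.1 -0.4 -1.6]
slope -8.050885896692952 foot z 0.03821170933900185
front-TCP 66 [0.0368 0.0379] front -0.0623
edges [(np.float64(-0.075), 'down'), (np.float64(-0.013), 'up'), (np.float64(0.048), 'down'), (np.float64(0.056), 'up')]
```

```bash
python3 -m crank '[[[-0.15,0,0,0,0.5,0],[-0.3,0,0,0,1,0],[-0.5,0,0,0,1.53,0],[-0.5,0,0,0,1.53,0],[-0.5,0,0,0,1.53,0],[-0.5,0,0,0,1.53,0],[-0.5,0,0,0,1.53,0]]]'
python3 - <<'E'
from h import *
L=[]
for i in range(2): p,d=robot.capture("wrist"); s=robot.read_state(); L.append(s["position"]); 
s["position"]=np.mean(L,0); print(L,s["ee_rot"],s["contact_force"])
P=cloud("wrist",d,s); a=np.radians(8.83); o=np.array([.548,-.0566])+.002*np.array([np.cos(a),np.sin(a)])
q=P[...,:2]-o; by=q@[-np.sin(a),np.cos(a)]; bx=q@[np.cos(a),np.sin(a)]; z=P[...,2]
T=R.from_euler("xyz",s["ee_rot"],degrees=True).as_matrix(); g=s["position"]+T@[0,0,.078]; G=(g[:2]-o)@[-np.sin(a),np.cos(a)]; print("grasp by,z",G,g[2])
k=(abs(bx)<.009)&(by>G-.018)&(by<G+.026)&(z>g[2]+.004)&(z<g[2]+.025); c=np.polyfit(by[k],z[k],1); zt=np.median(z[k]); print("slope",np.degrees(c[0]),"foot",zt-.045)
k=(abs(bx)<.01)&(z>zt-.04)&(z<zt-.02)&(by>G+.025)&(by<G+.05); print("front",k.sum(),np.percentile(by[k],[5,50]),np.percentile(by[k],50)-G)
w=(abs(bx)<.036)&(abs(bx)>.018)
for n,lo,hi,zz in (("t3 up",-.1,-.05,99.5),("t2",-.03,.055,.5),("t2",-.03,.053,99.5),("t1",.053,.12,.5)):
    k=w&(by>lo)&(by<hi)&(abs(z-.022)<.0025); print(n,k.sum(),np.percentile(by[k],zz))
E
```

```text
clock: 25.3
position: [0.5679, -0.1696, 0.1485]
ee_rot: [-180.0, -7.6, 98.9]
contact_force: [-0.1, -0.0, -1.4]
finger_gap: 0.0259
grasp_force: 30.0
[array([ 0.56803029, -0.16968189,  0.14859986]), array([ 0.56807568, -0.16976498,  0.14867785])] [-179.99403438   -7.64133645   98.88051666] [ 0.08696768  0.46046452 -1.9024873 ]
grasp by,z -0.10448914903842091 0.07133150471042024
slope -0.8121684193341235 foot 0.04035059576534618
front 47 [-0.06644414 -0.06611121] 0.03837793953765878
t3 up 1698 -0.07470662098792638
t2 3842 -0.012747090696775414
t2 3842 0.04658953040901397
t1 1002 0.05547838168619907
```

```bash
python3 -m crank '[[[-0.09,0,0.2,0,0.14,0],[-0.13,0,0.4,0,0.14,0],[-0.16,0,0.6,0,0.14,0],[-0.175,0,0.72,0,0.14,0],[-0.18,0,0.78,0,0.14,0],[-0.18,0,0.78,0,0.14,0],[-0.18,0,0.78,0,0.14,0]]]'
```

```text
clock: 26.1
position: [0.5686, -0.1725, 0.1248]
ee_rot: [180.0, -8.3, 98.8]
contact_force: [0.5, -0.4, -1.6]
finger_gap: 0.026
grasp_force: 30.0
```

```bash
python3 -m crank '[[[-0.007,0,0.05,0,0,0],[-0.01,0,0.075,0,0,0],[-0.01,0,0.075,0,0,0]]]'
python3 -m crank '[[[-0.004,0,0.03,0,0,0],[-0.004,0,0.03,0,0,0],[-0.004,0,0.03,0,0,0]]]'
```

```text
clock: 26.4
position: [0.5684, -0.1725, 0.1225]
ee_rot: [-180.0, -8.4, 98.8]
contact_force: [0.4, -0.4, -1.8]
finger_gap: 0.0258
grasp_force: 30.0
clock: 26.7
position: [0.5685, -0.1725, 0.1216]
ee_rot: [-180.0, -8.4, 98.8]
contact_force: [0.2, 0.0, -1.9]
finger_gap: 0.0256
grasp_force: 30.0
```

```bash
python3 -m crank '[[[-0.004,0,0.03,0,0,0],[-0.004,0,0.03,0,0,0],[-0.004,0,0.03,0,0,0]]]'
python3 -m crank '[[[-0.004,0,0.02,0,0,0],[-0.004,0,0.02,0,0,0],[-0.004,0,0.02,0,0,0]]]'
```

```text
clock: 27.0
position: [0.5686, -0.1725, 0.1214]
ee_rot: [180.0, -8.3, 98.8]
contact_force: [-2.2, 0.2, 3.4]
finger_gap: 0.0261
grasp_force: 30.0
clock: 27.3
position: [0.5686, -0.1725, 0.1213]
ee_rot: [-180.0, -8.4, 98.9]
contact_force: [-4.1, 1.9, 8.9]
finger_gap: 0.026
grasp_force: 30.0
```

```bash
python3 -m crank '[[[0,0,0,0,0,0],[0,0,0,0,0,0],[0,0,0,0,0,0],[0,0,0,0,0,0]]]' 0.4
python3 -m crank '[[[0.14,0,-0.06,0,-0.56,0],[0.28,0,-0.06,0,-1.12,0],[0.415,0,-0.03,0,-1.68,0],[0.415,0,-0.03,0,-1.68,0],[0.415,0,-0.03,0,-1.68,0]]]'
python3 chk.py
```

```text
clock: 27.7
position: [0.5685, -0.1725, 0.1198]
ee_rot: [-180.0, -8.4, 98.8]
contact_force: [0.0, -0.1, -0.1]
finger_gap: 0.0543
grasp_force: 0.1
clock: 28.2
position: [0.5666, -0.1602, 0.1227]
ee_rot: [-180.0, 0.0, 98.9]
contact_force: [-0.1, 0.4, -0.2]
finger_gap: 0.0565
grasp_force: 0.0
TCP bx 0.0005 by -0.1055 z 0.1227 [-180.      0.     98.87] [-0.1  0.4 -0.2]
slope -0.2724828305423745 foot z 0.01329593251508035
front-TCP 78 [0.037  0.0375] front -0.0679
edges [(np.float64(-0.075), 'down'), (np.float64(-0.013), 'up')]
```

```bash
python3 -m crank '[[[0,0,-0.04,0,0,0],[0,0,-0.04,0,0,0]]]'
python3 -m crank '[[[0,0,0,0,0,0],[0,0,0,0,0,0],[0,0,0,0,0,0],[0,0,0,0,0,0],[0,0,0,0,0,0]]]' 1
python3 -m crank '[[[0.04,0,0,0,0,0],[0.08,0,0,0,0,0],[0.12,0,0,0,0,0],[0.18,0,0,0,0,0],[0.25,0,0,0,0,0],[0.33,0,0,0,0,0],[0.42,0,0,0,0,0],[0.51,0,0,0,0,0],[0.6,0,0,0,0,0],[0.69,0,0,0,0,0]]]'
python3 -m crank '[[[0.09,0,0,0,0,0],[0.18,0,0,0,0,0],[0.27,0,0,0,0,0],[0.36,0,0,0,0,0],[0.45,0,0,0,0,0],[0.54,0,0,0,0,0],[0.63,0,0,0,0,0],[0.7,0,0,0,0,0],[0.75,0,0,0,0,0],[0.75,0,0,0,0,0]]]'
python3 chk.py
```

```text
clock: 28.45
position: [0.5668, -0.1611, 0.1241]
ee_rot: [180.0, 0.1, 98.8]
contact_force: [-0.1, -0.3, -0.0]
finger_gap: 0.0568
grasp_force: 0.0
clock: 28.95
position: [0.5666, -0.1605, 0.124]
ee_rot: [180.0, 0.1, 98.8]
contact_force: [0.8, -1.3, -0.2]
finger_gap: 0.0257
grasp_force: 30.0
clock: 29.95
position: [0.5637, -0.1416, 0.124]
ee_rot: [180.0, 0.3, 98.9]
contact_force: [0.5, -6.8, -3.4]
finger_gap: 0.0259
grasp_force: 30.0
clock: 30.95
position: [0.5603, -0.119, 0.124]
ee_rot: [180.0, 0.2, 98.9]
contact_force: [1.0, -5.6, -2.6]
finger_gap: 0.0261
grasp_force: 30.0
TCP bx 0.0005 by -0.0636 z 0.1240 [179.97   0.23  98.86] [ 1.  -5.6 -2.6]
slope -0.5415992213526214 foot z 0.013335218724132028
front-TCP 77 [0.0369 0.0374] front -0.0262
edges [(np.float64(-0.035), 'down'), (np.float64(-0.014), 'up'), (np.float64(0.047), 'down'), (np.float64(0.056), 'up')]
```

```bash
python3 -m crank '[[[0.06,0,0,0,0,0],[0.12,0,0,0,0,0],[0.18,0,0,0,0,0],[0.24,0,0,0,0,0],[0.29,0,0,0,0,0],[0.33,0,0,0,0,0],[0.36,0,0,0,0,0],[0.36,0,0,0,0,0]]]'
python3 chk.py
```

```text
clock: 31.8
position: [0.5587, -0.1085, 0.124]
ee_rot: [180.0, 0.2, 98.9]
contact_force: [0.3, -4.6, -2.5]
finger_gap: 0.0256
grasp_force: 30.0
TCP bx 0.0006 by -0.0529 z 0.1240 [179.96   0.23  98.85] [ 0.3 -4.6 -2.5]
slope -0.539300668189628 foot z 0.013338672267019
front-TCP 79 [0.0369 0.0374] front -0.0155
edges [(np.float64(-0.025), 'down'), (np.float64(-0.014), 'up'), (np.float64(0.048), 'down'), (np.float64(0.056), 'up')]
```

```bash
python3 -m crank '[[[0.015,0,0,0,0,0],[0.03,0,0,0,0,0],[0.03,0,0,0,0,0]]]'
python3 -m crank '[[[0.01,0,0,0,0,0],[0.02,0,0,0,0,0],[0.02,0,0,0,0,0]]]'
```

```text
clock: 32.15
position: [0.5585, -0.1077, 0.124]
ee_rot: [180.0, 0.2, 98.9]
contact_force: [0.9, -5.2, -1.5]
finger_gap: 0.0259
grasp_force: 30.0
clock: 32.45
position: [0.5584, -0.1071, 0.124]
ee_rot: [180.0, 0.2, 98.9]
contact_force: [1.3, -6.3, -3.6]
finger_gap: 0.0258
grasp_force: 30.0
```

```bash
python3 -m crank '[[[0.01,0,0,0,0,0],[0.015,0,0,0,0,0],[0.015,0,0,0,0,0]]]'
```

```text
clock: 32.75
position: [0.5583, -0.1067, 0.124]
ee_rot: [180.0, 0.2, 98.8]
contact_force: [0.6, -6.8, -2.6]
finger_gap: 0.0258
grasp_force: 30.0
```

```bash
python3 -m crank '[[[0.01,0,0,0,0,0],[0.015,0,0,0,0,0],[0.015,0,0,0,0,0]]]'
```

```text
clock: 33.05
position: [0.5583, -0.1062, 0.124]
ee_rot: [180.0, 0.2, 98.9]
contact_force: [0.7, -5.6, -3.0]
finger_gap: 0.026
grasp_force: 30.0
```

```bash
python3 -m crank '[[[0.01,0,0,0,0,0],[0.015,0,0,0,0,0],[0.015,0,0,0,0,0]]]'
```

```text
clock: 33.35
position: [0.5582, -0.1058, 0.124]
ee_rot: [180.0, 0.2, 98.9]
contact_force: [1.0, -6.3, -2.1]
finger_gap: 0.026
grasp_force: 30.0
```

```bash
python3 -m crank '[[[0.01,0,0,0,0,0],[0.015,0,0,0,0,0],[0.015,0,0,0,0,0]]]'
```

```text
clock: 33.65
position: [0.5582, -0.1056, 0.124]
ee_rot: [180.0, 0.3, 98.9]
contact_force: [0.7, -7.1, -2.6]
finger_gap: 0.0258
grasp_force: 30.0
```

```bash
python3 -m crank '[[[0.005,0,0,0,0,0],[0.01,0,0,0,0,0],[0.01,0,0,0,0,0]]]'
```

```text
clock: 33.95
position: [0.5582, -0.1056, 0.1241]
ee_rot: [180.0, 0.3, 98.9]
contact_force: [-0.5, -8.0, -3.3]
finger_gap: 0.0258
grasp_force: 30.0
```

Position has stopped and the force is rising, so it is in contact. One more small squeeze and a check.

```bash
python3 -m crank '[[[0.008,0,0,0,0,0],[0.008,0,0,0,0,0],[0.008,0,0,0,0,0]]]'; python3 chk.py
```

```text
clock: 34.25
position: [0.5582, -0.1055, 0.1241]
ee_rot: [180.0, 0.3, 98.9]
contact_force: [1.9, -8.0, -3.3]
finger_gap: 0.0262
grasp_force: 30.0
TCP bx 0.0006 by -0.0499 z 0.1241 [179.95   0.33  98.86] [ 1.9 -8.  -3.3]
slope -0.7133261701807379 foot z 0.013392730197777494
front-TCP 78 [0.0368 0.0372] front -0.0128
edges [(np.float64(-0.022), 'down'), (np.float64(-0.014), 'up'), (np.float64(0.048), 'down'), (np.float64(0.056), 'up')]
```

```bash
python3 -m crank '[[[-0.06,0,0,0,0,0],[-0.13,0,0,0,0,0],[-0.13,0,-0.02,0,0,0],[-0.13,0,-0.3,0,0,0],[-0.13,0,-0.9,0,0,0],[-0.13,0,-2,0,0,0],[-0.13,0,-3.4,0,0,0],[-0.13,0,-4.6,0,0,0],[-0.13,0,-5.2,0,0,0],[-0.13,0,-5.2,0,0,0]]]'
python3 -m crank '[[[0,0,0,0,0,0],[0,0,0,0,0,0],[0,0,0,0,0,0]]]'
python3 chk.py
```

```text
clock: 35.3
position: [0.56, -0.1071, 0.2843]
ee_rot: [179.6, 0.2, 98.9]
contact_force: [0.2, 0.1, -2.6]
finger_gap: 0.0258
grasp_force: 30.0
clock: 35.6
position: [0.5573, -0.1066, 0.2777]
ee_rot: [-179.8, -0.1, 98.8]
contact_force: [-0.4, -0.5, -1.3]
finger_gap: 0.0259
grasp_force: 30.0
TCP bx -0.0005 by -0.0509 z 0.2778 [-1.7979e+02 -7.0000e-02  9.8840e+01] [-0.4 -0.5 -1.3]
slope -0.28563022930782994 foot z 0.16711562448234835
front-TCP 78 [0.0374 0.0379] front -0.013
edges [(np.float64(-0.022), 'down'), (np.float64(-0.013), 'up'), (np.float64(0.047), 'down'), (np.float64(0.056), 'up'), (np.float64(0.117), 'down'), (np.float64(0.125), 'up')]
```

```bash
python3 -m crank '[[[0.8,-0.06,0,0,0,0],[2.2,-0.17,0,0,0,0],[3.7,-0.29,0,0,0,0],[5.3,-0.42,0,0,0,0],[6.9,-0.55,0,0,0,0],[8.5,-0.67,0,0,0,0],[10.1,-0.8,0,0,0,0],[11.7,-0.93,0,0,0,0],[13.3,-1.05,0,0,0,0],[14.7,-1.16,0,0,0,0]]]'
python3 -m crank '[[[0.5,-0.04,0.3,0,0,0],[0.72,-0.06,1.2,0,0,0],[0.72,-0.06,2.4,0,0,0],[0.72,-0.06,3.4,0,0,0],[0.72,-0.06,4,0,0,0],[0.72,-0.06,4,0,0,0],[0.72,-0.06,4,0,0,0]]]'
python3 - <<'E'
from h import *
s=robot.read_state(); p,d=robot.capture("wrist"); cv2.imwrite("pics/w9.png",p[:,:,::-1]); print(s["position"])
P=cloud("wrist",d,s); z=P[...,2]; m=(z>.011)&(z<.02)&(np.hypot(P[...,0]-.45,P[...,1]-.345)<.12)
r=cv2.minAreaRect(P[m][:,:2].astype(np.float32)); print(m.sum(),r)
E
```

```text
clock: 36.65
position: [0.4549, 0.3255, 0.2786]
ee_rot: [-179.9, 0.1, 98.9]
contact_force: [1.5, -0.3, -2.1]
finger_gap: 0.0256
grasp_force: 30.0
clock: 37.35
position: [0.451, 0.3438, 0.1589]
ee_rot: [-179.9, 0.1, 98.8]
contact_force: [0.1, -0.4, -2.3]
finger_gap: 0.0257
grasp_force: 30.0
[0.45104368 0.34380012 0.15886771]
2904 ((0.44991007447242737, 0.34498584270477295), (0.1512526124715805, 0.13091108202934265), 5.5730881690979)
```

View pics/w9.png

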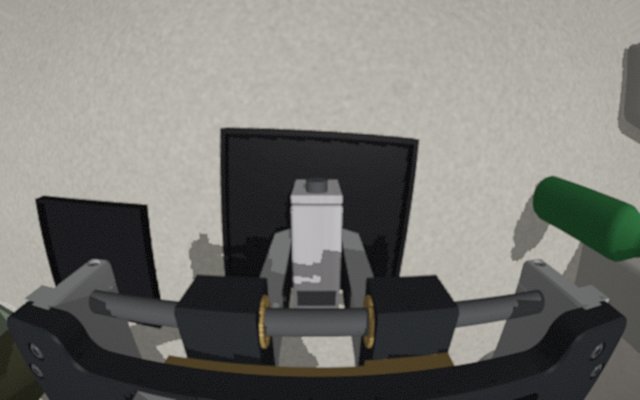

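The block at (317,240) hangs over the middle of the left tray, whose near corners are at (223,130) and (416,140). I'm lowering it.

```bash
python3 -m crank '[[[0,0,0.5,0,0,0],[0,0,0.9,0,0,0],[0,0,1.2,0,0,0],[0,0,1.35,0,0,0],[0,0,1.4,0,0,0],[0,0,1.4,0,0,0]]]'
python3 -m crank '[[[0,0,0.03,0,0,0],[0,0,0.06,0,0,0],[0,0,0.06,0,0,0]]]'
```

```text
clock: 38.0
position: [0.451, 0.3443, 0.1172]
ee_rot: [-180.0, 0.1, 98.8]
contact_force: [-0.2, 0.6, -2.8]
finger_gap: 0.0257
grasp_force: 30.0
clock: 38.3
position: [0.4512, 0.3444, 0.1159]
ee_rot: [180.0, 0.0, 98.8]
contact_force: [-0.5, -0.2, -1.7]
finger_gap: 0.0261
grasp_force: 30.0
```

```bash
python3 -m crank '[[[0,0,0.02,0,0,0],[0,0,0.03,0,0,0],[0,0,0.03,0,0,0]]]'
python3 -m crank '[[[0,0,0,0,0,0],[0,0,0,0,0,0],[0,0,0,0,0,0],[0,0,0,0,0,0]]]' 0.4
python3 -m crank '[[[0,0,-0.5,0,0,0],[0,0,-1.5,0,0,0],[0,0,-2.8,0,0,0],[0,0,-4,0,0,0],[0,0,-4.5,0,0,0],[0,0,-4.5,0,0,0],[0,0,-4.5,0,0,0]]]'
python3 - <<'E'
from h import *
s=robot.read_state(); p,d=robot.capture("wrist"); print(s["position"])
P=cloud("wrist",d,s); z=P[...,2]; m=(z>.040)&(z<.06)&(np.hypot(P[...,0]-.45,P[...,1]-.345)<.06)
print(m.sum(),cv2.minAreaRect(P[m][:,:2].astype(np.float32)),np.percentile(z[m],[5,50,95]))
q,e=robot.capture("top"); cv2.imwrite("pics/top9.png",q[:,:,::-1])
E
```

```text
clock: 38.6
position: [0.4511, 0.3444, 0.1149]
ee_rot: [180.0, 0.0, 98.8]
contact_force: [-0.4, -0.2, -1.1]
finger_gap: 0.0256
grasp_force: 30.0
clock: 39.0
position: [0.4513, 0.3444, 0.1151]
ee_rot: [180.0, 0.0, 98.8]
contact_force: [-0.7, 0.7, 0.2]
finger_gap: 0.0542
grasp_force: 0.0
clock: 39.7
position: [0.4505, 0.3441, 0.2489]
ee_rot: [-179.9, 0.1, 98.8]
contact_force: [0.1, -0.8, 0.1]
finger_gap: 0.0562
grasp_force: 0.0
[0.45047856 0.34410721 0.24888839]
2064 ((0.45030108094215393, 0.34792301058769226), (0.025453856214880943, 0.0787845179438591), 9.384991645812988) [0.04437611 0.04916905 0.05044407]
```

View pics/top9.png

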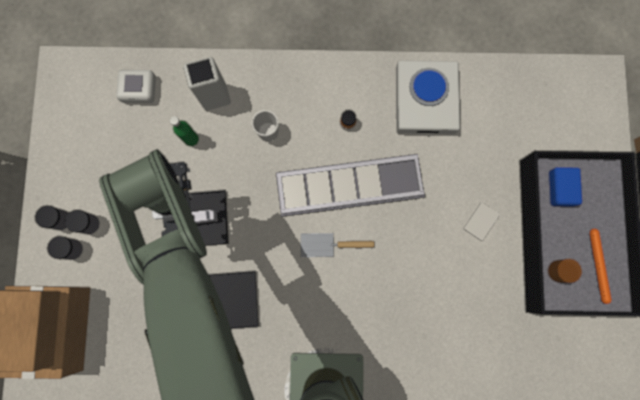

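The four tiles sit evenly at (293–370, 185), the block stands upright in the tray at (205,215), and the bystanders have not moved. I'm handing in.

```bash
python3 -c "
from station import robot
print(robot.close_job())"
```

```text
the job is handed in; nothing more can be done
None
```

I set the three tiles to equal gaps of about 9 mm by camera, stood the block back upright on its legs in the left tray, and handed the job in at about 40 s. The verdict was not shown. Twice a leg landed on a tile edge (about 13 N at the wrist, not measured at the tile) and I regripped the block, and the last tile may have slipped 2–3 mm before I drew it up.

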